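# Wedge the cabinet door open for painting

## Robot

A 6-joint arm with a two-finger parallel gripper is mounted at the origin on the work surface. World frame = base frame: x ahead of the robot, y to its left, z up, the work surface at z = 0. Lengths are in m, angles in rad, forces in N, time in s.
With the tool pointing down it reaches from about 0.25 to 0.725 m from the base axis. Payload 4 kg.
Tool frame: the origin (TCP) lies at the very end of the fingers, on their centre line; the grasp point (between the pads) lies 19 mm behind it; z points along the fingers, y is the line along which they close (so a half turn about z gives the same grasp; the last joint's range is limited). The gripper opens to 85 mm and grips with 20 to 120 N. Pads are 22 mm wide; open, the fingers measure 114 mm over their backs; the gripper's body (76 mm by 85 mm) begins 54 mm behind the grasp point. The pads swing forward as they close: fully open they stand 13 mm farther back than shut.
Start: joints at [-1.309, 0.241, 0.005, 1.335, 0, 1.571], TCP at [0.129, -0.483, 0.205] pointing down, gripper open.
Joint ranges: [-2.72, 2.72], [-1.05, 1.87], [-1.09, 1.28], [-1.99, 2.15], [-1.42, 1.44], [-3.14, 3.14]. Speed limits (rad/s): [2.79, 2.79, 3.14, 3.14, 3.14, 3.14].

## Interface

Orientations are given as a unit quaternion [x, y, z, w].
In Python, from workcell import bot, vision, workorder, boxes_of gives the robot as it stands.
- The arm moves only by the tool send_rows, never from a script. Its argument "motion" is text: rows parted by semicolons, each of 5 numbers parted by spaces: the closure, from -1 (fully open) to 1 (shut), so that 0 is half open, then the shift along the tool's x, y, z in cm, then the turn about the tool's z in rad. In form: claw x y z twist; .... A call has 1 to 5 rows; each row is the pose to reach, as a shift and turn from the pose commanded when the call began, along the tool's axes at that moment; what a row does not reach only later rows make up. A row lasts 1/10 s, in which the tool goes at most 50 mm and 8.59 degrees, less where a joint would pass 70% of its speed; a pose out of reach is approached as far as the arm can. A call with a gripper value outside its range is refused whole. The fingers move at their own pace and stop on an object; the grip force is fixed at half the most. Time passes only in rows, so rows that repeat a pose let the fingers close. It gives the time, the measured TCP pose, the force, the opening and the grip force at its end, in the units of the state.
- bot.get_obs(): the state, without advancing time (a new reading comes with each control period).
- vision.camera(name): name is "scene" or "top" or "wrist"; returns the picture (420x560x3 uint8, red, green, blue); there is no depth.
- vision.camera_model(name): a dict with "fov_y" (degrees; the focal length in pixels is half the picture's height over the tangent of half this angle, whatever the lens; pixels are square), "cx", "cy" (the principal point, pixels), "world_from_camera" (4x4, takes a point from camera to world coordinates); the wrist camera has in their place "hand_eye" (4x4, takes a point from camera to tool coordinates, whose origin is the TCP and whose axes are the flange's). Camera axes: x right, y down, z forward; pixel columns grow to the right and rows downward; lengths in m; the calibration is good to about 2 mm. The wrist camera is an equidistant fisheye: a pixel r from the principal point sees the ray r / f radians off the axis. A picture is of the moment at which its call begins: read the wrist's pose just before it. camera_model takes no time and is no camera call.
- workorder.job_done(): hands the job in; it is judged then, once.
Trained networks look in the newest picture that a camera, given by its name, has taken for a name from the list of things; names that differ only in an ending like _2 or _b are one class to them, and where a whole thing is asked for, a point or a joint stands for the part that bears it (a point fixed in the world has none). Each returns a list of dicts, best first, with "conf" (0 to 1); they miss things now and then, are a little off and sometimes report something else, mostly with a low value. They report only what shows in the picture. A call takes as long as a camera call. They do not tell look-alikes from the thing itself.
- boxes_of(camera, target): "rect" ([centre column, centre row, width, height] in pixels, round what is visible of it).
The state is a dict: "clock": time; "joint_pos": joint angles; "joint_vel": joint speeds; "tau": joint torques, N m; "eef_pos": TCP position; "tool_rot": TCP orientation; "ft_force": force on the tool from outside, world axes, zero at the start; "ft_torque": the same for the moment, N m; "grip_width": finger opening in m; "grasp_force": force on a finger pad.
Only numpy, scipy, OpenCV 4.12 (cv2) and the standard library are available. Lean on these libraries where they do the work, as an engineer would, in place of code of your own. Each camera call takes 0.05 s, during which the arm holds its last target. There are 200 camera calls.

## Task

The cabinet's door is about to get its next coat of paint and must stand open and steady for it: swing it out until it stands square to the cabinet front. Then take the rubber door wedge, slide it flat along the table under the free end of the door, in line with the door and thin end towards the hinges, and tap it in until it jams firmly, without over-driving it. Let go and leave the door standing square on the wedge, with the other things where they are.

Things in the scene. Friction and masses are not known exactly. Their poses are not given: they have to be found in the camera images.
- hinge_foot (a point): foot of the hinge line of a small fixed cabinet of pallet boards, 225 mm wide, 190 mm high: the point of the table straight below the hinges. Axes: z up; -x straight out of the cabinet's front; +y along the front, away from the hinge. The carcass fills x 12 to 212 mm, y -12 to 213 mm.
- door (a joint): door angle, rad: 0 shut (door along +y of hinge_foot), 1.571 square (door along -x of hinge_foot), stops at 2.3; turns easily, stays where left. Flat panel 18 mm thick, mid-plane through the hinge line, free edge 200 mm from it, top 156 to 163 mm up, gap below 6 to 13 mm, not measured. Outer face: knob 26 mm out, 172 mm from the hinge line, 102 mm up. A push on its face swings it
- wedge_mid (a point): middle of the loose dark grey rubber door wedge, 8 mm above its flat underside. 170 mm long, 44 mm wide, about 150 g; the sloping top rises evenly from 3 mm at the thin end (85 mm in +x) to 27 mm at the thick end (85 mm in -x). Axes: x along it to the thin end, y across, z up
- wedge_tip (a point): middle of the wedge's thin end, on its underside; same axes as wedge_mid. Slid in under the door it drags with 1 to 4 N, touches where it is as thick as the gap, then resists with some 3 to 5 N more for each mm. After a push along it of 11 to 18 N it stays jammed when let go, lifting at the door with over 5 N; lifting at over 40 N (a push of some 25 N) over-drives it
- wedge: the same wedge; origin on its underside below the middle
- offcut: bystander: straight board offcut, 120 x 44 x 22 mm, not tapered; origin under its middle
- paint: bystander: paint bottle, 56 mm across, 150 mm high; origin under its middle
- cup: bystander: white cup, 72 mm across, 85 mm high; origin under its middle
- brush: bystander: paint brush lying on the table, along its x
Not all that is in view belongs to the job. What is shaped like the wedge but green, orange or turquoise is not meant.

How it is judged:
On the way, in this order (a step that is already met when the one before it is completed fails the run):
1. the door is swung out to stand square to the cabinet front (within 7 degrees), with no wedge at it yet (value of joint door between 1.45 and 1.69 rad and contact force between wedge and door below 0.1 N), for 0.2 s.
2. the wedge bears up against the door from below, its thin end under the free end of the door (contact force between wedge and door above 2 N and x of wedge_tip in the frame of hinge_foot above -0.19 m and angle between wedge's own z axis and vertical below 0.12 rad), for 0.2 s.
At the end, for the whole second after the job is handed in: Door square to the front within 8 degrees and still; wedge let go, at rest, flat on the table, in line with the square-open door within 17 degrees, thin end 10 to 110 mm in past the free edge, bearing up against the door with more than 5 N (value of joint door between 1.43 and 1.71 rad and velocity of joint door below 0.03 rad/s and contact force between wedge and door above 5 N and contact force between wedge and the fingers below 0.1 N and x of wedge_tip in the frame of hinge_foot between -0.19 and -0.09 m and angle between the x axis of wedge_tip and the x axis of hinge_foot, either way round below 0.3 rad and angle between wedge's own z axis and vertical below 0.08 rad and linear speed of wedge below 0.01 m/s); the robot touches nothing.
It fails at once if the wedge is over-driven: it presses on the door with more than 40 N (contact force between wedge and door above 40 N).
It fails at once if a bystander (offcut, paint bottle, cup, brush) is moved by more than 30 mm (distance of any of offcut, paint, cup, brush from where it was at the start of the episode above 0.03 m).
It also fails if it takes over 72 s, if anything falls off the work surface, if the arm or the gripper's body presses on something with over 40 N, if the wrist force passes 120 N, or if a joint passes its speed limit or range.

## Working session

There is one attempt and no reset: what is moved stays moved. The work goes in short steps, Python scripts to look and compute and a tool call to move; the robot and the scene stay as the last step left them, time stands still between calls to the robot, and variables do not carry over. Pictures are saved under pics/ and viewed, at most 10 in all, crops included, and the job is handed in when it is done.

Besides the shell and the picture viewer there is one more tool, called after ">>>" as a command line: name --argument value ..., lists and objects as JSON in quotes. send_rows: Moves the arm, as the interface text tells. Its arguments: {"type":"object","properties":{"motion":{"type":"string"}},"required":["motion"]}

```bash
mkdir -p pics; ls
cat > h.py <<'E'
import numpy as np,cv2
from workcell import bot,vision,workorder,boxes_of
def ray(cam,u,v):
    m=vision.camera_model(cam);f=210/np.tan(np.radians(m["fov_y"])/2)
    T=np.array(m["world_from_camera"]);d=T[:3,:3]@np.array([(u-m["cx"])/f,(v-m["cy"])/f,1]);return T[:3,3],d
def at(cam,u,v,z=0):
    o,d=ray(cam,u,v);return (o+d*(z-o[2])/d[2])
def proj(cam,p):
    m=vision.camera_model(cam);f=210/np.tan(np.radians(m["fov_y"])/2)
    T=np.linalg.inv(np.array(m["world_from_camera"]));q=T[:3,:3]@np.array(p)+T[:3,3];return np.array([m["cx"]+f*q[0]/q[2],m["cy"]+f*q[1]/q[2]])
E
python3 - <<'E'
from h import *
a=vision.camera("scene");b=vision.camera("top")
cv2.imwrite("pics/scene.png",a[:,:,::-1]);cv2.imwrite("pics/top.png",b[:,:,::-1])
for c in("scene","top"):
    m=vision.camera_model(c);print(c,m["fov_y"],np.round(m["world_from_camera"],3).tolist())
    for t in("door","wedge","offcut","paint","cup","brush"):
        print(c,t,[(np.round(x["rect"]).tolist(),round(x["conf"],2)) for x in boxes_of(c,t)])
print(vision.camera_model("wrist"))
o=bot.get_obs();print({k:np.round(v,3).tolist() for k,v in o.items()})
E
```

```text
pics
scene 54.64234217630875 [[0.163, 0.783, -0.601, 1.077], [0.987, -0.132, 0.095, -0.1], [-0.005, -0.608, -0.794, 0.746], [0.0, 0.0, 0.0, 1.0]]
scene door [([389.0, 172.0, 90.0, 99.0], 0.76)]
scene wedge [([176.0, 161.0, 72.0, 21.0], 0.96), ([180.0, 233.0, 79.0, 56.0], 0.8), ([281.0, 160.0, 29.0, 55.0], 0.8), ([282.0, 304.0, 90.0, 43.0], 0.69)]
scene offcut [([176.0, 301.0, 69.0, 30.0], 0.82)]
scene paint [([85.0, 291.0, 53.0, 56.0], 0.59)]
scene cup [([378.0, 306.0, 40.0, 53.0], 0.79)]
scene brush [([105.0, 241.0, 56.0, 63.0], 0.79), ([175.0, 300.0, 69.0, 25.0], 0.26)]
top 47.28681925546215 [[-0.007, -0.992, 0.127, 0.413], [-1.0, 0.008, 0.007, -0.036], [-0.008, -0.127, -0.992, 1.067], [0.0, 0.0, 0.0, 1.0]]
top door [([155.0, 226.0, 70.0, 95.0], 0.64)]
top wedge [([263.0, 300.0, 21.0, 84.0], 0.91), ([377.0, 216.0, 76.0, 53.0], 0.9), ([290.0, 127.0, 76.0, 31.0], 0.78), ([383.0, 317.0, 83.0, 38.0], 0.67)]
top offcut [([381.0, 145.0, 57.0, 22.0], 0.74)]
top paint [([458.0, 145.0, 42.0, 36.0], 0.79), ([155.0, 227.0, 70.0, 90.0], 0.38)]
top cup [([215.0, 97.0, 34.0, 41.0], 0.65)]
top brush [([456.0, 220.0, 63.0, 80.0], 0.83)]
{'fov_y': 65.70646984690485, 'cx': 277.2350845298971, 'cy': 211.98140521783995, 'hand_eye': array([[-7.86833854e-04, -9.50447404e-01, -3.10884404e-01,
         7.99869192e-02],
       [ 9.99999646e-01, -6.54932916e-04, -5.28666873e-04,
         4.72318591e-04],
       [ 2.98861628e-04, -3.10884710e-01,  9.50447583e-01,
        -1.68712246e-01],
       [ 0.00000000e+00,  0.00000000e+00,  0.00000000e+00,
         1.00000000e+00]])}
{'clock': 0.7, 'joint_pos': [-1.309, 0.241, 0.005, 1.335, -0.0, 1.571], 'joint_vel': [0.001, 0.001, -0.001, -0.001, 0.0, 0.001], 'tau': [0.0, -37.208, 25.264, 0.001, 0.0, 0.0], 'eef_pos': [0.129, -0.483, 0.205], 'tool_rot': [0.991, 0.131, -0.0, 0.0], 'ft_force': [0.255, 0.295, -0.823], 'ft_torque': [0.035, 0.011, 0.019], 'grasp_force': 0.0, 'grip_width': 0.085}
```

View pics/scene.png

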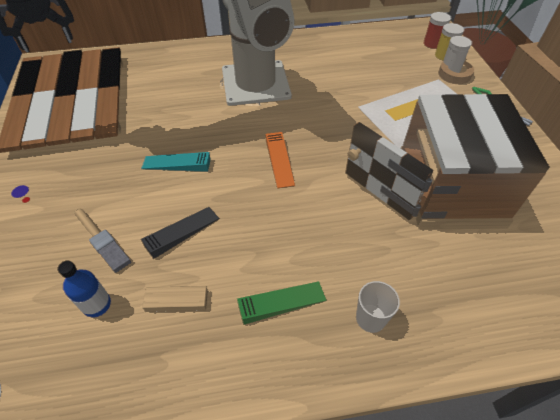

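View pics/top.png

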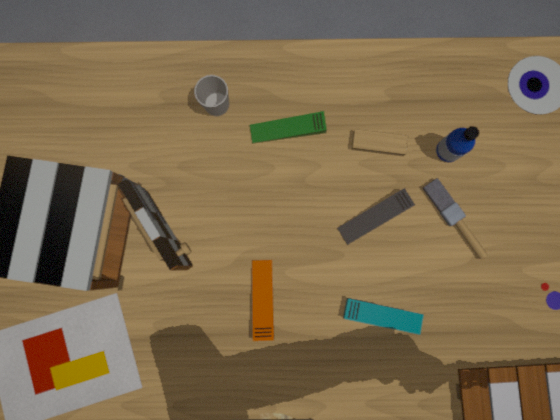

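The scene shows the cabinet at scene (470,155), with the door ajar by about 45°. In the top view the hinge is near (122,182) and the free edge near (187,265).

There are four wedge-shaped things in the top view: dark grey (377,216), green (288,128), orange (263,300) and turquoise (383,316). Only the grey one fits the description. Its ribbed thick end is at the upper right, about (405,198), and its thin end is at about (345,237). I'll confirm that in a crop.

Run:
```python
import cv2,numpy as np
b=cv2.imread("pics/top.png")
l=cv2.resize(b[145:305,0:200],None,fx=2.5,fy=2.5,interpolation=3)
r=cv2.resize(b[180:252,325:425],None,fx=2.9,fy=2.9,interpolation=3)
r=cv2.convertScaleAbs(r,alpha=1.8)
o=np.zeros((400,800,3),np.uint8);o[:,:500]=l;o[:r.shape[0],505:505+r.shape[1]]=r
cv2.imwrite("pics/crop.png",o)
```

```text
(no output)
```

View pics/crop.png

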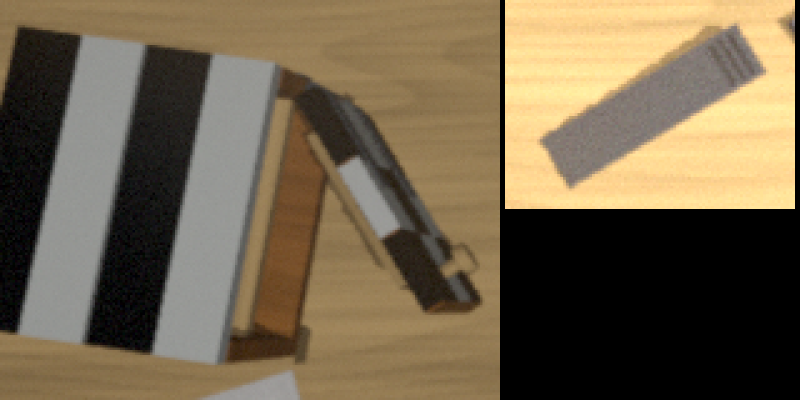

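The enlarged crop confirms it: the wedge is dark grey, with the ribbed thick end at (410,197) and the thin end at (343,237). The cabinet's top front corners are at (111,171) and (89,290).

```bash
cat > g.py <<'E'
from h import *
A=at("top",111.2,170.6,.19);B=at("top",88.8,290.2,.19)
yv=(B-A)/np.linalg.norm(B-A); xv=np.array([yv[1],-yv[0],0]) # candidate
if xv[1]<0: xv=-xv
H=(A+B)/2-yv*.1005-xv*.012; H[2]=0
E
python3 - <<'E'
from g import *
print("front",A,B,np.linalg.norm(B-A),"y",yv,"x",xv,"hinge",H)
print("proj hinge scene z.19",proj("scene",H+[0,0,.16]),"corner",proj("scene",A),proj("scene",B))
t=(at("top",337.4,228.3,.003)+at("top",347.8,244.8,.003))/2
k=(at("top",405,188.6,.027)+at("top",414.7,204.8,.027))/2
print("tip",t,"thick",k,np.linalg.norm((t-k)[:2]),"yaw",np.degrees(np.arctan2(*(t-k)[1::-1])))
print("target dir yaw",np.degrees(np.arctan2(xv[1],xv[0])))
f=at("top",172,268,.16);print("door free",f,np.linalg.norm((f-H)[:2]),"ang",np.degrees(np.arctan2(-(f-H)@xv,(f-H)@yv)))
for n,u,v in(("orange",263,260),("green",288,142),("cup",215,115)):print(n,at("top",u,v,0))
for d in(.2,.19):print("free end square",H-xv*d)
E
```

```text
front [0.59722074 0.29088692 0.19      ] [0.37716018 0.3231265  0.19      ] 0.22240961725106456 y [-0.98943812  0.14495586  0.        ] x [0.14495586 0.98943812 0.        ] hinge [0.58488952 0.28056539 0.        ]
proj hinge scene z.19 [430.78749763 173.42225282] corner [443.16434479 166.56439269] [416.70529937  94.11404121]
tip [ 0.4828954  -0.15970731  0.003     ] thick [ 0.5673702  -0.30591381  0.027     ] 0.16885595569718834 yaw 120.0183491057725
target dir yaw 81.66527667671696
door free [0.41599866 0.18031309 0.16      ] 0.19640429432252066 ang 39.027761620472226
orange [0.4325389  0.01707539 0.        ]
green [ 0.6998842  -0.04055491  0.        ]
cup [0.76524997 0.12694127 0.        ]
free end square [0.55589835 0.08267776 0.        ]
free end square [0.55734791 0.09257215 0.        ]
```

```bash
cat >> h.py <<'E'
from scipy.spatial.transform import Rotation as R
def go(x,y,z,yaw):
    o=bot.get_obs();M=R.from_quat(o["tool_rot"]).as_matrix();p=np.array(o["eef_pos"])
    cy=np.degrees(np.arctan2(M[1,0],M[0,0]));d=M.T@(np.array([x,y,z])-p)*100
    print("t",round(o["clock"],2),"pos",p.round(4),"yaw",cy.round(2),"w",round(o["grip_width"],4),"F",np.round(o["ft_force"],1))
    print("shift cm",d.round(2),"twist",np.radians(-((yaw-cy+180)%360-180)).round(3),"rows",max(np.linalg.norm(d)/5,abs((yaw-cy+180)%360-180)/8.59).round(1))
E
python3 -c "
from h import *
go(.438,.25,.205,160)"
```

```text
t 0.7 pos [ 0.1294 -0.483   0.2052] yaw 15.0 w 0.0852 F [ 0.3  0.3 -0.8]
shift cm [ 4.878e+01 -6.281e+01  2.000e-02] twist -2.531 rows 16.9
```

>>> send_rows --motion "1 15 -19.5 0 -0.72; 1 15 -19.5 0 -0.72; 1 15 -19.5 0 -0.72; 1 15 -19.5 0 -0.72; 1 15 -19.5 0 -0.72"

```text
clock: 1.2
eef_pos: [0.2241, -0.2539, 0.2053]
tool_rot: [0.881, 0.473, 0.0, 0.0]
ft_force: [1.0, 0.1, -0.3]
grip_width: 0.0122
grasp_force: 0.0
```

```bash
python3 -c "
from h import *
go(.438,.25,.205,160)"
```

```text
t 1.2 pos [ 0.2241 -0.2539  0.2053] yaw 56.52 w 0.0122 F [ 1.   0.1 -0.3]
shift cm [ 5.383e+01 -9.950e+00  3.000e-02] twist -1.806 rows 12.0
```

>>> send_rows --motion "1 24 -4.5 0 -0.74; 1 24 -4.5 0 -0.74; 1 24 -4.5 0 -0.74; 1 24 -4.5 0 -0.74; 1 24 -4.5 0 -0.74"

```text
clock: 1.7
eef_pos: [0.3203, -0.0291, 0.2057]
tool_rot: [0.649, 0.761, 0.001, 0.001]
ft_force: [1.5, -1.2, 0.7]
grip_width: -0.0002
grasp_force: 0.0
```

```bash
python3 -c "
from h import *
go(.438,.25,.205,160)"
```

```text
t 1.7 pos [ 0.3203 -0.0291  0.2057] yaw 99.04 w -0.0002 F [ 1.5 -1.2  0.7]
shift cm [25.71 16.01  0.09] twist -1.064 rows 7.1
```

>>> send_rows --motion "1 20.5 12.8 0 -0.74; 1 20.5 12.8 0 -0.74; 1 20.5 12.8 0 -0.74; 1 20.5 12.8 0 -0.74; 1 20.5 12.8 0 -0.74"

```text
clock: 2.2
eef_pos: [0.4161, 0.1935, 0.2053]
tool_rot: [0.33, 0.944, 0.0, 0.0]
ft_force: [0.7, 0.3, 0.5]
grip_width: 0.0001
grasp_force: 0.0
```

```bash
python3 -c "
from h import *
go(.438,.25,.11,160)"
```

```text
t 2.2 pos [0.4161 0.1935 0.2053] yaw 141.49 w 0.0001 F [0.7 0.3 0.5]
shift cm [1.81 5.77 9.54] twist -0.323 rows 2.3
```

>>> send_rows --motion "1 1.8 5.8 0 -0.15; 1 1.8 5.8 0 -0.3; 1 1.8 5.8 4.5 -0.32; 1 1.8 5.8 9.5 -0.32; 1 1.8 5.8 9.5 -0.32"

```text
clock: 2.7
eef_pos: [0.4319, 0.2441, 0.1035]
tool_rot: [0.179, 0.984, -0.005, -0.006]
ft_force: [-1.0, -1.0, -0.2]
grip_width: 0.0002
grasp_force: 0.0
```

Run:
```python
from h import *;from g import *
go(.438,.25,.11,160)
# push arc: finger centre at radius r from hinge, angle door a minus offset
for a in(40,60,75,85,90):
    r=.155;a=np.radians(a)
    n=np.cos(a)*xv*-1-np.sin(a)*yv  # opening normal dir
    p=H+r*(np.cos(a)*yv-np.sin(a)*xv)-n*(.009+.013)
    go(p[0],p[1],.11,160)
cv2.imwrite("pics/t2.png",vision.camera("top")[:,:,::-1])
```

```text
t 2.7 pos [0.4319 0.2441 0.1035] yaw 159.42 w 0.0002 F [-1.  -1.  -0.2]
shift cm [-0.36  0.76 -0.66] twist -0.01 rows 0.2
t 2.7 pos [0.4319 0.2441 0.1035] yaw 159.42 w 0.0002 F [-1.  -1.  -0.2]
shift cm [-1.81 -2.12 -0.64] twist -0.01 rows 0.6
t 2.7 pos [0.4319 0.2441 0.1035] yaw 159.42 w 0.0002 F [-1.  -1.  -0.2]
shift cm [-6.21 -5.3  -0.65] twist -0.01 rows 1.6
t 2.7 pos [0.4319 0.2441 0.1035] yaw 159.42 w 0.0002 F [-1.  -1.  -0.2]
shift cm [-10.09  -6.59  -0.67] twist -0.01 rows 2.4
t 2.7 pos [0.4319 0.2441 0.1035] yaw 159.42 w 0.0002 F [-1.  -1.  -0.2]
shift cm [-12.81  -6.86  -0.7 ] twist -0.01 rows 2.9
t 2.7 pos [0.4319 0.2441 0.1035] yaw 159.42 w 0.0002 F [-1.  -1.  -0.2]
shift cm [-14.17  -6.82  -0.71] twist -0.01 rows 3.1
```

View pics/t2.png

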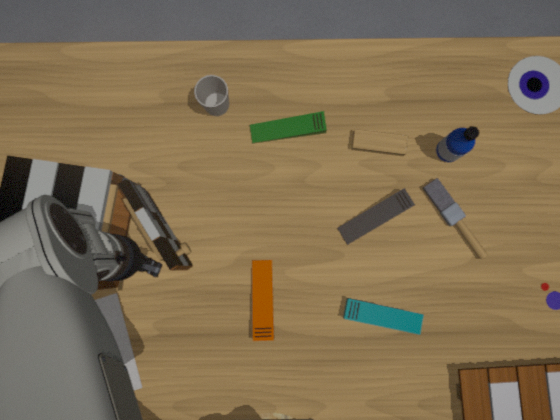

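The gripper is between the cabinet and the door, and the door hasn't moved (free edge near (187,265)). Next I push it along the arc.

>>> send_rows --motion "1 -0.8 -1 -0.3 0; 1 -1.8 -2.1 -0.6 0; 1 -3 -3.2 -0.6 0; 1 -4.5 -4.3 -0.6 0; 1 -6.2 -5.3 -0.6 0"

```text
clock: 3.25
eef_pos: [0.4799, 0.175, 0.1197]
tool_rot: [0.179, 0.984, 0.002, 0.003]
ft_force: [0.0, 1.4, -0.2]
grip_width: -0.0001
grasp_force: 0.6
```

>>> send_rows --motion "1 -1.4 -0.6 0 0; 1 -2.7 -1 0 0; 1 -4 -1.3 0 0; 1 -5 -1.4 0 0; 1 -5.8 -1.5 0 0"

```text
clock: 3.75
eef_pos: [0.5272, 0.1409, 0.1162]
tool_rot: [0.179, 0.984, 0.0, -0.0]
ft_force: [-0.6, 1.1, -0.1]
grip_width: -0.0002
grasp_force: 0.4
```

Run:
```python
from h import *;from g import *
for a in(85,90):
    r=.155;a=np.radians(a)
    n=np.cos(a)*xv*-1-np.sin(a)*yv
    p=H+r*(np.cos(a)*yv-np.sin(a)*xv)-n*(.009+.013)
    go(p[0],p[1],.11,160)
cv2.imwrite("pics/t3.png",vision.camera("top")[110:330,60:340,::-1].repeat(2,0).repeat(2,1))
```

```text
t 3.75 pos [0.5272 0.1409 0.1162] yaw 159.38 w -0.0002 F [-0.6  1.1 -0.1]
shift cm [-0.27 -0.55  0.62] twist -0.011 rows 0.2
t 3.75 pos [0.5272 0.1409 0.1162] yaw 159.38 w -0.0002 F [-0.6  1.1 -0.1]
shift cm [-1.63 -0.51  0.62] twist -0.011 rows 0.4
```

View pics/t3.png

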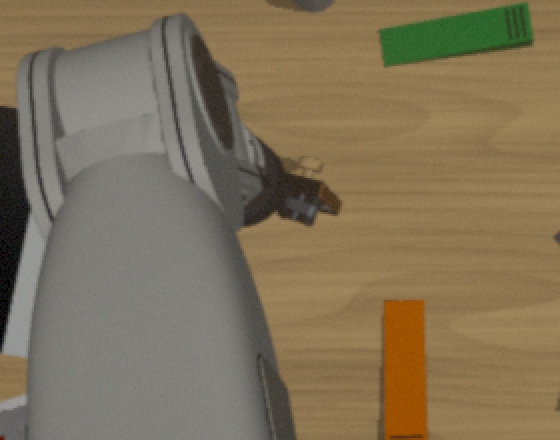

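Door is nearly square, with its free edge at crop (330,200). I'll push a little more, then back off and measure.

>>> send_rows --motion "1 -0.6 -0.2 0 0; 1 -1.1 -0.3 0 0; 1 -1.1 -0.3 0 0; 1 3 2 0 0; 1 6 5 0 0"

```text
clock: 4.3
eef_pos: [0.4864, 0.2086, 0.116]
tool_rot: [0.18, 0.984, -0.0, -0.001]
ft_force: [0.8, 0.3, -0.0]
grip_width: -0.0005
grasp_force: 0.0
```

>>> send_rows --motion "1 2 4 -5 0; 1 4 4 -9 0; 1 9 4 -9 0; 1 14 4 -9 0; 1 19 4 -9 0"

```text
clock: 4.8
eef_pos: [0.3268, 0.3127, 0.2069]
tool_rot: [0.179, 0.984, 0.001, 0.001]
ft_force: [-0.1, 0.9, -0.4]
grip_width: -0.0003
grasp_force: 0.0
```

Run:
```python
from h import *;from g import *
go(.45,-.2,.2,220)
im=vision.camera("top")
print(boxes_of("top","door"))
for a in(80,90,100):
    a=np.radians(a);n=-np.cos(a)*xv-np.sin(a)*yv;e=H+.2*(np.cos(a)*yv-np.sin(a)*xv)
    print([proj("top",e+s*.009*n+[0,0,.16]).round(1).tolist() for s in(1,-1)],((proj("top",e+.16*np.array([0,0,1]))-[100,130])*4).round())
cv2.imwrite("pics/t4.png",cv2.convertScaleAbs(cv2.resize(im[130:260,100:300,::-1],None,fx=4,fy=4),alpha=1.5))
```

```text
t 4.8 pos [0.3268 0.3127 0.2069] yaw 159.37 w -0.0003 F [-0.1  0.9 -0.4]
shift cm [-29.6  -43.64   0.64] twist -1.058 rows 10.5
[{'rect': [175.8, 194.6, 111.7, 37.4], 'conf': 0.78}, {'rect': [379.4, 144.7, 57.6, 28.8], 'conf': 0.29}]
[[221.7, 207.2], [218.6, 216.1]] [481. 326.]
[[225.2, 189.4], [223.8, 198.6]] [498. 256.]
[[225.6, 171.5], [225.8, 180.7]] [503. 184.]
```

View pics/t4.png

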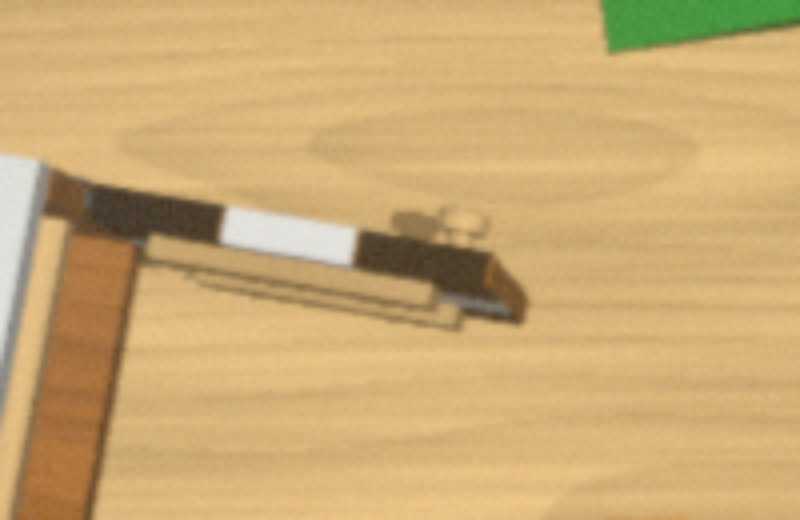

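The door stands at about 88°, with its free edge at crop (488,275), i.e. px (222,199). On to the wedge.

>>> send_rows --motion "1 -14.5 -19 0 -0.74; 0 -14.5 -19 0 -0.74; -1 -14.5 -19 0 -0.74; -1 -14.5 -19 0 -0.74; -1 -14.5 -19 0 -0.74"

```text
clock: 5.4
eef_pos: [0.3897, 0.1111, 0.2064]
tool_rot: [-0.134, 0.991, -0.0, 0.001]
ft_force: [1.0, 0.3, -0.2]
grip_width: 0.058
grasp_force: 0.0
```

```bash
python3 -c "
from h import *
go(.5525,-.281,.2,300)"
```

```text
t 5.4 pos [0.3897 0.1111 0.2064] yaw -164.65 w 0.058 F [ 1.   0.3 -0.2]
shift cm [ -5.32 -42.12   0.67] twist -1.827 rows 12.2
```

>>> send_rows --motion "-1 -2.5 -19 0 -0.74; -1 -2.5 -19 0 -0.74; -1 -2.5 -19 0 -0.74; -1 -2.5 -19 0 -0.74; -1 -2.5 -19 0 -0.74"

```text
clock: 5.9
eef_pos: [0.4636, -0.0675, 0.2062]
tool_rot: [-0.444, 0.896, -0.001, 0.0]
ft_force: [0.6, 0.2, 0.7]
grip_width: 0.0855
grasp_force: 0.0
```

```bash
python3 -c "
from h import *
go(.5525,-.281,.2,300)"
```

```text
t 5.9 pos [ 0.4636 -0.0675  0.2062] yaw -127.27 w 0.0855 F [0.6 0.2 0.7]
shift cm [ 11.61 -20.     0.66] twist -1.174 rows 7.8
```

>>> send_rows --motion "-1 11.6 -20 0 -0.72; -1 11.6 -20 0 -0.72; -1 11.6 -20 0 -0.72; -1 11.6 -20 0 -0.72; -1 11.6 -20 0 -0.72"

```text
clock: 6.4
eef_pos: [0.5513, -0.2814, 0.2057]
tool_rot: [0.732, -0.682, 0.0, 0.0]
ft_force: [0.3, 0.5, 0.5]
grip_width: 0.0851
grasp_force: 0.0
```

```bash
python3 -c "
from h import *
go(.5525,-.281,.1,300)"
```

```text
t 6.4 pos [ 0.5513 -0.2814  0.2057] yaw -85.96 w 0.0851 F [0.3 0.5 0.5]
shift cm [-0.04 -0.13 10.57] twist -0.453 rows 3.0
```

>>> send_rows --motion "-1 0 0 0 -0.15; -1 0 0 0 -0.3; -1 0 0 3 -0.45; -1 0 0 8 -0.45; -1 0 0 10 -0.45"

```text
clock: 6.9
eef_pos: [0.548, -0.2772, 0.1014]
tool_rot: [0.864, -0.503, -0.003, 0.0]
ft_force: [-0.6, 0.4, -0.8]
grip_width: 0.0853
grasp_force: 0.0
```

Run:
```python
from h import *
go(.5525,-.281,.007,300)
im=vision.camera("wrist")
m=vision.camera_model("wrist");o=bot.get_obs()
# draw expected wedge outline
T=np.eye(4);T[:3,:3]=R.from_quat(o["tool_rot"]).as_matrix();T[:3,3]=o["eef_pos"];C=np.linalg.inv(T@np.array(m["hand_eye"]))
f=210/np.tan(np.radians(m["fov_y"])/2)  
def pw(p):
    q=C[:3,:3]@p+C[:3,3];th=np.arctan2(np.hypot(q[0],q[1]),q[2]);a=np.arctan2(q[1],q[0]);return (m["cx"]+f*th*np.cos(a),m["cy"]+f*th*np.sin(a))
u=np.array([-.5,.866,0]);v=np.array([-.866,-.5,0]);mid=np.array([.525,-.233,0])
b=im[:,:,::-1].copy()
pts=[pw(mid+s*.085*u+w*.022*v+[0,0,.003 if s>0 else .027]) for s,w in((1,1),(1,-1),(-1,-1),(-1,1))]
print(np.round(pts))
b=cv2.convertScaleAbs(b,alpha=1.6);cv2.polylines(b,[np.int32(pts)],True,(0,0,255),1)
cv2.imwrite("pics/w1.png",b)
```

```text
t 6.9 pos [ 0.548  -0.2772  0.1014] yaw -60.42 w 0.0853 F [-0.6  0.4 -0.8]
shift cm [ 0.6  -0.24  9.43] twist -0.007 rows 1.9
[[296. 328.]
 [253. 329.]
 [243. 167.]
 [302. 167.]]
```

View pics/w1.png

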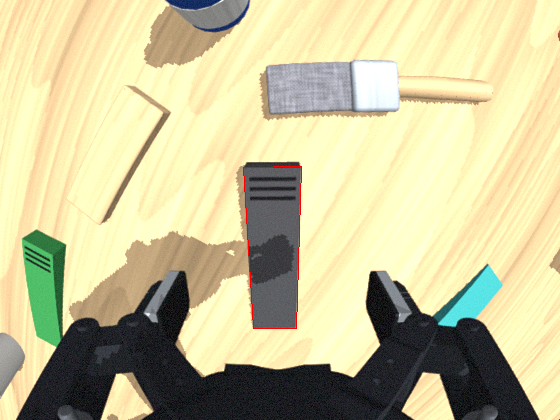

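The predicted outline (red) fits the wedge to about 1 mm: thick end at row 167, thin end at row 328. The fingers straddle it.

>>> send_rows --motion "-1 0.5 -0.2 4 0; -1 0.5 -0.2 7.5 0; -1 0.5 -0.2 9 0; -1 0.5 -0.2 9.2 0; -1 0.5 -0.2 9.2 0"

```text
clock: 7.45
eef_pos: [0.5555, -0.2816, 0.0148]
tool_rot: [0.864, -0.503, 0.0, 0.0]
ft_force: [0.2, -0.9, 0.9]
grip_width: 0.0855
grasp_force: 0.0
```

```bash
python3 -c "
from h import *
go(.5525,-.281,.007,300)"
```

```text
t 7.45 pos [ 0.5555 -0.2816  0.0148] yaw -60.4 w 0.0855 F [ 0.2 -0.9  0.9]
shift cm [-0.2   0.23  0.78] twist -0.007 rows 0.2
```

>>> send_rows --motion "-1 0 0.2 0.8 0; -1 0 0.2 0.8 0; 0.2 0 0.2 0.8 0; 0.5 0 0.2 0.8 0; 0.5 0 0.2 0.8 0"

```text
clock: 7.95
eef_pos: [0.5536, -0.2821, 0.0068]
tool_rot: [0.864, -0.503, 0.0, -0.0]
ft_force: [0.2, -0.4, -0.2]
grip_width: 0.0439
grasp_force: 0.0
```

>>> send_rows --motion "0.5 0 0 0 0; 0.5 0 0 0 0; 0.5 0 0 0 0"

```text
clock: 8.25
eef_pos: [0.5533, -0.2819, 0.0063]
tool_rot: [0.864, -0.503, 0.0, -0.0]
ft_force: [-1.0, 0.4, -0.0]
grip_width: 0.0216
grasp_force: 0.0
```

Run:
```python
from h import *;from g import *
E=at("top",222,198.8,.16);E[2]=0
print("free edge",E,"vs",H-.2*xv)
o=bot.get_obs();p=np.array(o["eef_pos"])
print("grasp to tip ~", .085+np.dot((p-[.525,-.233,p[2]]),[.5,-.866,0]))
for a in (.27,.2): 
    q=E-xv*(.02+a-.07); 
    # tip 20mm short of edge with grasp-tip 0.14
g=E-xv*(.025+.141);print("pre",g);go(g[0],g[1],.007,-98.3)
```

```text
free edge [0.54665237 0.08738109 0.        ] vs [0.55589835 0.08267776 0.        ]
grasp to tip ~ 0.14152903833490207
pre [ 0.52258969 -0.07686564  0.        ]
t 8.25 pos [ 0.5533 -0.2819  0.0063] yaw -60.39 w 0.0216 F [-1.   0.4 -0. ]
shift cm [-19.35  -7.46  -0.07] twist 0.662 rows 4.4
```

The grip closed to 21.6 mm with no force, so something is off. I'll look.

Run:
```python
from h import *
a=vision.camera("wrist")[:,:,::-1];b=vision.camera("scene")[:,:,::-1]
l=cv2.convertScaleAbs(cv2.resize(a[60:420,80:480],None,fx=1,fy=1),alpha=1.6)
r=cv2.resize(b[150:290,80:240],None,fx=2.5,fy=2.5)
o=np.zeros((360,800,3),np.uint8);o[:,:400]=l;o[:350,400:]=r
cv2.imwrite("pics/w2.png",o)
```

```text
(no output)
```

View pics/w2.png

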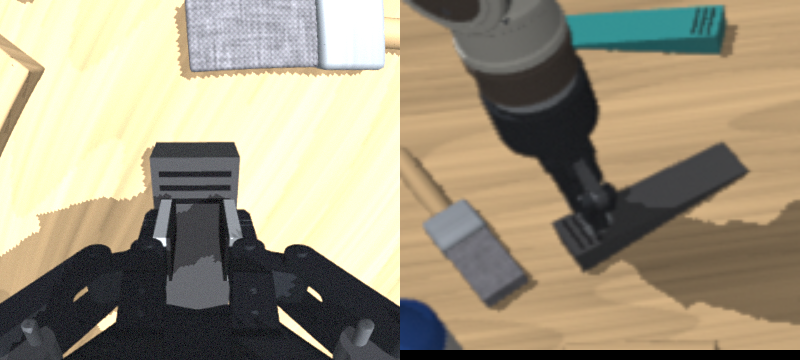

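Run:
```python
from h import *
m=vision.camera_model("wrist");C=np.linalg.inv(np.array(m["hand_eye"]));f=210/np.tan(np.radians(m["fov_y"])/2)
def pt(p):
    q=C[:3,:3]@np.array(p)+C[:3,3];th=np.arctan2(np.hypot(q[0],q[1]),q[2]);a=np.arctan2(q[1],q[0]);return np.array((m["cx"]+f*th*np.cos(a)-80,m["cy"]+f*th*np.sin(a)-60)).round()
for hw in(.011,.022):
  for d in(0,-.01,-.02,-.04):print(hw,d,[pt((x,s*hw,d)).tolist() for x in(-.011,.011) for s in(1,-1)])
# wedge top edges at rear end & at grasp
for x,z in((.03,.027),(.0,.023)):print("wedge",[pt((x,s*.022,.0063-z)).tolist() for s in(1,-1)])
cv2.imwrite("pics/w3.png",cv2.resize(cv2.convertScaleAbs(cv2.imread("pics/w2.png")[110:330,60:340],alpha=1.3,beta=40),None,fx=2.8,fy=2.6,interpolation=3))
```

```text
0.011 0 [[216.0, 210.0], [179.0, 210.0], [217.0, 176.0], [178.0, 176.0]]
0.011 -0.01 [[217.0, 219.0], [178.0, 219.0], [218.0, 183.0], [177.0, 183.0]]
0.011 -0.02 [[218.0, 228.0], [177.0, 228.0], [219.0, 191.0], [176.0, 191.0]]
0.011 -0.04 [[220.0, 250.0], [174.0, 250.0], [222.0, 210.0], [173.0, 210.0]]
0.022 0 [[235.0, 210.0], [160.0, 210.0], [236.0, 176.0], [158.0, 176.0]]
0.022 -0.01 [[237.0, 219.0], [158.0, 219.0], [239.0, 183.0], [156.0, 183.0]]
0.022 -0.02 [[239.0, 228.0], [156.0, 228.0], [241.0, 191.0], [154.0, 191.0]]
0.022 -0.04 [[243.0, 249.0], [152.0, 249.0], [246.0, 209.0], [149.0, 209.0]]
wedge [[243.0, 156.0], [152.0, 156.0]]
wedge [[239.0, 207.0], [156.0, 207.0]]
```

View pics/w3.png

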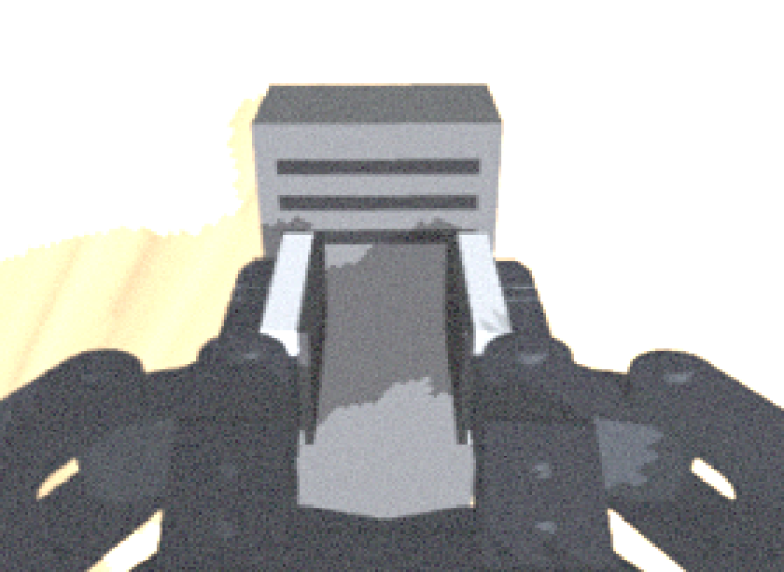

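In w3 the pads end at the wedge's top face, about 27 mm apart, so the tips ride on or above it. I'll test this with a small descent.

>>> send_rows --motion "0.5 0 0 0.2 0; 0.5 0 0 0.4 0; 0.5 0 0 0.4 0"

```text
clock: 8.65
eef_pos: [0.5529, -0.2818, 0.0017]
tool_rot: [0.864, -0.503, -0.0, 0.0]
ft_force: [-0.6, 0.6, 0.4]
grip_width: 0.0213
grasp_force: 0.0
```

Run:
```python
from h import *
o=bot.get_obs();print({k:np.round(v,4).tolist() for k,v in o.items()})
a=cv2.cvtColor(vision.camera("wrist"),cv2.COLOR_RGB2GRAY)[60:,80:480]
# column profile: brightness down bright pad strips
print(a[170:260:4,164:172].mean(1).round());np.save("a0.npy",a)
```

```text
{'clock': 8.65, 'joint_pos': [-0.4713, 0.6263, 0.0466, 0.9921, 0.0, -2.5589], 'joint_vel': [-0.0012, -0.0026, 0.0057, 0.0049, -0.0001, 0.0001], 'tau': [0.0012, -51.4673, 22.0731, -0.0694, 0.0003, 0.0], 'eef_pos': [0.5529, -0.2818, 0.0017], 'tool_rot': [0.8643, -0.5029, -0.0005, 0.0], 'ft_force': [-0.5817, 0.6199, 0.416], 'ft_torque': [0.0519, 0.0339, -0.0346], 'grasp_force': 0.0, 'grip_width': 0.0213}
[67. 46. 24. 67. 68. 24. 62. 48. 91. 86. 80. 74. 70. 62. 56. 50. 44. 67.
 71. 52. 22. 20. 19.]
```

Run:
```python
import cv2,numpy as np
a=cv2.imread("pics/w2.png",0)[:,:400];b=cv2.convertScaleAbs(np.load("a0.npy"),alpha=1.6)
for c in(166,169,229,232):
    print(c,a[185:216,c].tolist(),b[185:216,c].tolist(),sep="\n")
```

```text
166
[66, 43, 30, 41, 35, 59, 101, 98, 81, 59, 66, 75, 64, 47, 102, 161, 161, 152, 153, 156, 156, 154, 156, 152, 152, 150, 157, 156, 157, 155, 160]
[112, 106, 98, 67, 46, 38, 42, 40, 53, 102, 104, 106, 67, 66, 118, 160, 158, 154, 152, 155, 154, 154, 155, 154, 158, 154, 155, 163, 155, 155, 157]
169
[63, 33, 48, 44, 38, 54, 98, 107, 105, 104, 74, 59, 65, 60, 103, 156, 161, 155, 158, 159, 156, 158, 155, 157, 154, 145, 129, 123, 101, 91, 88]
[110, 109, 101, 70, 37, 35, 42, 43, 45, 99, 107, 102, 106, 77, 110, 154, 160, 155, 154, 160, 155, 157, 160, 157, 150, 147, 131, 120, 104, 91, 88]
229
[59, 38, 43, 49, 39, 67, 103, 103, 107, 106, 101, 105, 99, 74, 109, 157, 156, 156, 152, 153, 157, 161, 153, 154, 155, 157, 155, 157, 156, 152, 155]
[106, 101, 109, 61, 24, 34, 37, 37, 64, 102, 106, 112, 102, 104, 112, 160, 158, 154, 157, 157, 154, 158, 157, 157, 154, 152, 155, 150, 158, 158, 157]
232
[113, 104, 106, 108, 111, 108, 108, 100, 108, 106, 106, 104, 96, 108, 117, 152, 159, 157, 156, 155, 152, 156, 155, 149, 153, 153, 155, 156, 153, 156, 154]
[102, 109, 107, 102, 104, 104, 107, 107, 109, 101, 109, 102, 102, 107, 122, 160, 154, 163, 155, 158, 158, 154, 154, 157, 149, 157, 154, 155, 158, 158, 158]
```

The pad tips stay at the same image row while the wedge moves in the image, so they are clear above it. The real fingertips must end roughly 25 mm short of the reported TCP at this opening. I'll open moderately and feel down for the table beside the wedge.

>>> send_rows --motion "-0.4 0 0 0 0; -0.4 0 0 0 0; -0.4 0 0 0 0; -0.4 0 0 0.3 0; -0.4 0 0 0.6 0"

```text
clock: 9.2
eef_pos: [0.5534, -0.282, -0.0039]
tool_rot: [0.864, -0.503, 0.0, -0.0]
ft_force: [-0.4, 0.8, -0.1]
grip_width: 0.0596
grasp_force: 0.0
```

>>> send_rows --motion "-0.4 0 0 0.3 0; -0.4 0 0 0.6 0; -0.4 0 0 0.6 0"

```text
clock: 9.5
eef_pos: [0.5528, -0.2817, -0.0106]
tool_rot: [0.864, -0.503, -0.001, 0.0]
ft_force: [-0.5, -0.2, -0.2]
grip_width: 0.0593
grasp_force: 0.0
```

>>> send_rows --motion "-0.4 0 0 0.3 0; -0.4 0 0 0.6 0; -0.4 0 0 0.6 0"

```text
clock: 9.8
eef_pos: [0.5529, -0.2817, -0.0163]
tool_rot: [0.864, -0.503, -0.0, 0.0]
ft_force: [-0.3, -0.7, 1.0]
grip_width: 0.0594
grasp_force: 0.0
```

>>> send_rows --motion "0 0 0 0 0; 0.5 0 0 0 0; 0.5 0 0 0 0; 0.5 0 0 0 0; 0.5 0 0 0 0"

```text
clock: 10.3
eef_pos: [0.5537, -0.2821, -0.0154]
tool_rot: [0.864, -0.503, 0.0, -0.0]
ft_force: [-0.5, -0.0, 3.0]
grip_width: 0.0423
grasp_force: 61.8
```

Gripped (62 N, 42 mm). Now slide it to the spot in front of the door, turning it into line.

```bash
python3 -c "
from h import *
go(.5224,-.0777,-.0155,-98.3)
o=bot.get_obs();print(o['grip_width'],o['grasp_force'],o['ft_force'])"
```

```text
t 10.3 pos [ 0.5537 -0.2821 -0.0154] yaw -60.39 w 0.0423 F [-0.5 -0.   3. ]
shift cm [-19.32  -7.38   0.  ] twist 0.662 rows 4.4
0.042316501101137716 61.8440642952919 [-0.49416202 -0.01122491  2.98369799]
```

>>> send_rows --motion "0.6 -2 -0.7 -0.03 0.07; 0.6 -4 -1.4 -0.03 0.14; 0.6 -6 -2.2 -0.03 0.21; 0.6 -8 -3 -0.03 0.28; 0.6 -10 -3.8 -0.03 0.35"

```text
clock: 10.8
eef_pos: [0.5368, -0.1762, -0.0154]
tool_rot: [0.762, -0.647, 0.0, 0.0]
ft_force: [0.1, -1.4, 0.6]
grip_width: 0.0426
grasp_force: 61.7
```

```bash
python3 -c "
from h import *
go(.5224,-.0777,-.0155,-98.3)"
```

```text
t 10.8 pos [ 0.5368 -0.1762 -0.0154] yaw -80.64 w 0.0426 F [ 0.1 -1.4  0.6]
shift cm [-9.95 -0.18 -0.  ] twist 0.308 rows 2.1
```

>>> send_rows --motion "0.6 -2 0 0 0.07; 0.6 -4.5 -0.1 0 0.14; 0.6 -7 -0.2 0 0.21; 0.6 -9 -0.2 0 0.29; 0.6 -9.6 -0.2 0 0.31"

```text
clock: 11.3
eef_pos: [0.5225, -0.0799, -0.0154]
tool_rot: [-0.655, 0.756, -0.0, -0.0]
ft_force: [-0.1, -1.8, -0.2]
grip_width: 0.0428
grasp_force: 61.7
```

Run:
```python
from h import *
go(.5224,-.0777,-.0155,-98.3)
im=vision.camera("top")[:,:,::-1];print([ (np.round(x["rect"]),x["conf"]) for x in boxes_of("top","door")])
o=np.zeros((520,800,3),np.uint8);o[:]=cv2.convertScaleAbs(cv2.resize(im[130:260,90:290],(800,520),interpolation=3),alpha=1.5)
cv2.imwrite("pics/t5.png",o)
```

```text
t 11.3 pos [ 0.5225 -0.0799 -0.0154] yaw -98.2 w 0.0428 F [-0.1 -1.8 -0.2]
shift cm [-0.22  0.04  0.01] twist 0.002 rows 0.0
[(array([174., 194., 108.,  38.]), 0.72)]
```

View pics/t5.png

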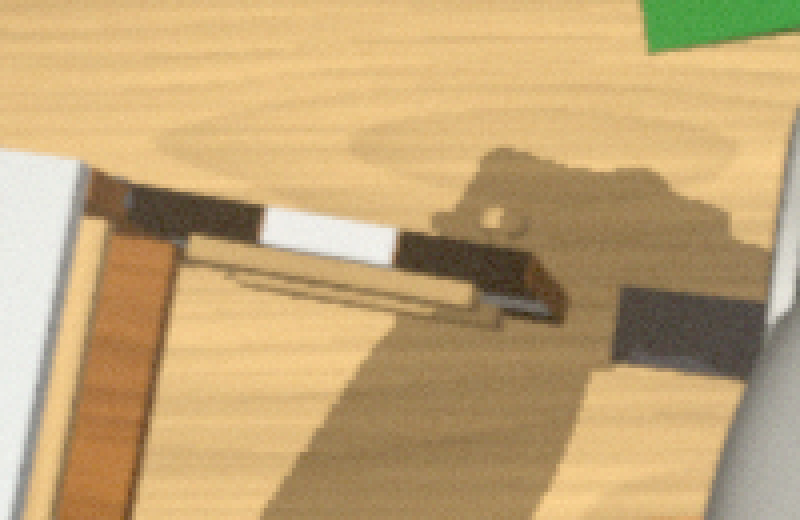

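The door hasn't moved. The wedge is in line, with its tip at (615,325) about 26 mm short of the free edge at (563,305) and about 5 mm off laterally. I'll correct that and slide it in.

>>> send_rows --motion "0.6 -1 -0.3 0 0; 0.6 -2 -0.5 0 0; 0.6 -3 -0.5 0 0; 0.6 -3.7 -0.5 0 0; 0.6 -4.2 -0.5 0 0"

```text
clock: 11.9
eef_pos: [0.5343, -0.0399, -0.0154]
tool_rot: [-0.655, 0.756, -0.0, 0.0]
ft_force: [0.2, -2.5, 1.5]
grip_width: 0.0422
grasp_force: 61.9
```

>>> send_rows --motion "0.6 -0.2 0 0 0; 0.6 -0.4 0 0 0; 0.6 -0.4 0 0 0"

```text
clock: 12.2
eef_pos: [0.5345, -0.0361, -0.0154]
tool_rot: [-0.655, 0.756, 0.0, 0.0]
ft_force: [-0.7, -0.5, 1.5]
grip_width: 0.0421
grasp_force: 61.9
```

>>> send_rows --motion "0.6 -0.2 0 0 0; 0.6 -0.4 0 0 0; 0.6 -0.4 0 0 0"

```text
clock: 12.5
eef_pos: [0.535, -0.0324, -0.0154]
tool_rot: [-0.655, 0.756, 0.0, 0.0]
ft_force: [0.2, -1.9, 1.6]
grip_width: 0.042
grasp_force: 61.9
```

>>> send_rows --motion "0.6 -0.2 0 0 0; 0.6 -0.4 0 0 0; 0.6 -0.4 0 0 0"

```text
clock: 12.8
eef_pos: [0.5357, -0.0282, -0.0154]
tool_rot: [-0.655, 0.756, 0.0, 0.0]
ft_force: [-0.4, -1.0, 2.4]
grip_width: 0.0421
grasp_force: 61.9
```

>>> send_rows --motion "0.6 -0.15 0 0 0; 0.6 -0.3 0 0 0; 0.6 -0.3 0 0 0"

```text
clock: 13.1
eef_pos: [0.5361, -0.0253, -0.0154]
tool_rot: [-0.655, 0.756, 0.0, 0.0]
ft_force: [-0.1, -2.4, 2.5]
grip_width: 0.0422
grasp_force: 62.0
```

>>> send_rows --motion "0.6 -0.15 0 0 0; 0.6 -0.3 0 0 0; 0.6 -0.3 0 0 0"

```text
clock: 13.4
eef_pos: [0.5366, -0.0223, -0.0154]
tool_rot: [-0.655, 0.756, 0.0, 0.0]
ft_force: [-0.7, -1.0, 3.5]
grip_width: 0.0421
grasp_force: 62.0
```

>>> send_rows --motion "0.6 -0.15 0 0 0; 0.6 -0.25 0 0 0; 0.6 -0.25 0 0 0"

```text
clock: 13.7
eef_pos: [0.5369, -0.02, -0.0154]
tool_rot: [-0.655, 0.756, -0.0, 0.0]
ft_force: [-0.2, -2.9, 3.4]
grip_width: 0.0423
grasp_force: 62.0
```

>>> send_rows --motion "0.6 -0.15 0 0 0; 0.6 -0.3 0 0 0; 0.6 -0.3 0 0 0"

```text
clock: 14.0
eef_pos: [0.5373, -0.0169, -0.0154]
tool_rot: [-0.655, 0.756, 0.0, 0.0]
ft_force: [0.9, -2.8, 3.7]
grip_width: 0.0424
grasp_force: 62.0
```

>>> send_rows --motion "0.6 -0.15 0 0 0; 0.6 -0.25 0 0 0; 0.6 -0.25 0 0 0"

```text
clock: 14.3
eef_pos: [0.5377, -0.0145, -0.0154]
tool_rot: [-0.655, 0.756, 0.0, 0.0]
ft_force: [-0.2, -2.2, 2.6]
grip_width: 0.0425
grasp_force: 62.1
```

>>> send_rows --motion "0.6 -0.15 0 0 0; 0.6 -0.25 0 0 0; 0.6 -0.25 0 0 0"

```text
clock: 14.6
eef_pos: [0.538, -0.012, -0.0154]
tool_rot: [-0.655, 0.756, 0.0, 0.0]
ft_force: [-0.6, -2.5, 3.5]
grip_width: 0.0421
grasp_force: 62.1
```

>>> send_rows --motion "0.6 -0.15 0 0 0; 0.6 -0.25 0 0 0; 0.6 -0.25 0 0 0"

```text
clock: 14.9
eef_pos: [0.5384, -0.0095, -0.0154]
tool_rot: [-0.655, 0.756, 0.0, 0.0]
ft_force: [-1.1, -2.7, 3.5]
grip_width: 0.042
grasp_force: 62.1
```

>>> send_rows --motion "0.6 -0.15 0 0 0; 0.6 -0.25 0 0 0; 0.6 -0.25 0 0 0"

```text
clock: 15.2
eef_pos: [0.5387, -0.007, -0.0154]
tool_rot: [-0.655, 0.756, 0.0, 0.0]
ft_force: [0.6, -2.2, 4.1]
grip_width: 0.0421
grasp_force: 62.1
```

>>> send_rows --motion "0.6 -0.15 0 0 0; 0.6 -0.25 0 0 0; 0.6 -0.25 0 0 0"

```text
clock: 15.5
eef_pos: [0.5391, -0.0046, -0.0154]
tool_rot: [-0.655, 0.756, 0.0, 0.0]
ft_force: [-0.9, -3.4, 4.1]
grip_width: 0.0421
grasp_force: 62.2
```

>>> send_rows --motion "0.6 -0.15 0 0 0; 0.6 -0.25 0 0 0; 0.6 -0.25 0 0 0"

```text
clock: 15.8
eef_pos: [0.5395, -0.0021, -0.0154]
tool_rot: [-0.655, 0.756, 0.0, 0.0]
ft_force: [-0.7, -4.1, 5.0]
grip_width: 0.0421
grasp_force: 62.2
```

>>> send_rows --motion "0.6 -0.15 0 0 0; 0.6 -0.25 0 0 0; 0.6 -0.25 0 0 0"

```text
clock: 16.1
eef_pos: [0.5398, 0.0004, -0.0154]
tool_rot: [-0.655, 0.756, 0.0, 0.0]
ft_force: [-0.5, -3.7, 5.0]
grip_width: 0.042
grasp_force: 62.2
```

>>> send_rows --motion "0.6 -0.15 0 0 0; 0.6 -0.25 0 0 0; 0.6 -0.25 0 0 0"

```text
clock: 16.4
eef_pos: [0.5402, 0.0028, -0.0154]
tool_rot: [-0.655, 0.756, -0.0, 0.0]
ft_force: [0.1, -4.3, 4.4]
grip_width: 0.042
grasp_force: 62.2
```

>>> send_rows --motion "0.6 -0.1 0 0 0; 0.6 -0.2 0 0 0; 0.6 -0.2 0 0 0"

```text
clock: 16.7
eef_pos: [0.5404, 0.0047, -0.0154]
tool_rot: [-0.655, 0.756, -0.0, 0.0]
ft_force: [-1.1, -3.3, 4.4]
grip_width: 0.0424
grasp_force: 62.2
```

>>> send_rows --motion "0.6 -0.1 0 0 0; 0.6 -0.2 0 0 0; 0.6 -0.2 0 0 0"

```text
clock: 17.0
eef_pos: [0.5407, 0.0067, -0.0154]
tool_rot: [-0.655, 0.756, -0.0, 0.0]
ft_force: [-1.3, -4.3, 4.2]
grip_width: 0.042
grasp_force: 62.2
```

>>> send_rows --motion "0.6 -0.1 0 0 0; 0.6 -0.2 0 0 0; 0.6 -0.2 0 0 0"

```text
clock: 17.3
eef_pos: [0.541, 0.0087, -0.0154]
tool_rot: [-0.655, 0.756, 0.0, 0.0]
ft_force: [-1.7, -4.1, 5.2]
grip_width: 0.0425
grasp_force: 62.2
```

>>> send_rows --motion "0.6 -0.1 0 0 0; 0.6 -0.2 0 0 0; 0.6 -0.2 0 0 0"

```text
clock: 17.6
eef_pos: [0.5413, 0.0106, -0.0154]
tool_rot: [-0.655, 0.756, -0.0, 0.0]
ft_force: [-0.5, -4.4, 4.2]
grip_width: 0.0421
grasp_force: 62.2
```

>>> send_rows --motion "0.6 -0.1 0 0 0; 0.6 -0.2 0 0 0; 0.6 -0.2 0 0 0"

```text
clock: 17.9
eef_pos: [0.5415, 0.0126, -0.0154]
tool_rot: [-0.655, 0.756, -0.0, 0.0]
ft_force: [-0.3, -3.7, 4.5]
grip_width: 0.0421
grasp_force: 62.2
```

Run:
```python
from h import *
im=vision.camera("top")[:,:,::-1];cv2.imwrite("pics/t6.png",im);cv2.imwrite("pics/s6.png",vision.camera("scene")[:,:,::-1])
for c in("top","scene"):
  for t in("door","wedge"):print(c,t,[(np.round(x["rect"]).tolist(),round(x["conf"],2)) for x in boxes_of(c,t)])
```

```text
top door [([167.0, 195.0, 90.0, 32.0], 0.91)]
top wedge [([386.0, 315.0, 84.0, 37.0], 0.89), ([290.0, 127.0, 77.0, 33.0], 0.74)]
scene door [([380.0, 196.0, 111.0, 54.0], 0.93)]
scene wedge [([176.0, 161.0, 72.0, 24.0], 0.96), ([317.0, 222.0, 73.0, 26.0], 0.81), ([271.0, 151.0, 9.0, 34.0], 0.77), ([281.0, 303.0, 92.0, 44.0], 0.61)]
```

Run:
```python
from g import *
g=np.array([.5415,.0126,0])
for d,z in((.141,.0),(.141,.003),(.1,.0),(.075,.012),(-.029,0),(-.029,.027)):
  print(d,[proj("scene",g+xv*d+s*.022*yv+[0,0,z]).round().tolist() for s in(1,-1)])
E=np.array([.5466,.0868,0])
for z in(.006,.013,.16):print("door",z,[proj("scene",E+s*.009*yv+[0,0,z]).round().tolist() for s in(1,-1)])
print((E-g)@xv,(E-g)@yv)
b=cv2.imread("pics/s6.png")[170:260,250:440];cv2.imwrite("pics/s6c.png",cv2.resize(b,None,fx=4,fy=4,interpolation=3))
# print darkness rows along wedge's front edge
for r in range(205,245,3):print(r,b[r-170,20:130:5].mean(1).astype(int))
```

```text
0.141 [[352.0, 214.0], [354.0, 229.0]]
0.141 [[352.0, 213.0], [354.0, 228.0]]
0.1 [[334.0, 214.0], [336.0, 229.0]]
0.075 [[323.0, 211.0], [325.0, 227.0]]
-0.029 [[278.0, 215.0], [278.0, 230.0]]
-0.029 [[278.0, 208.0], [278.0, 223.0]]
door 0.006 [[323.0, 215.0], [324.0, 221.0]]
door 0.013 [[323.0, 213.0], [324.0, 220.0]]
door 0.16 [[329.0, 168.0], [330.0, 175.0]]
0.0741555835728908 0.005709590612645205
205 [149 148 145  57  52  77  52  96  98 100 154  95 114 114  86  85 113 114
  37  37  37  38]
208 [146 150  96  56  50  87  58  97  95 147 148  83  42  44  43  44  44  50
 112 112 113  93]
211 [152 153  73  54  54  86  50  56  58  69  85  68  40  38  39  40  37  50
 112 113 113  76]
214 [141 144  72  62  61  95  58  56  55  56  55  57  40  40  40  39  38  75
 112 113 113  56]
217 [153 151  72  63  49  62  55  58  55  55  55  51  41  38  39  39  40  99
 113 112 112 112]
220 [153 153  73  68  47  49  56  56  56  56  57  46  40  41  39  41  39 110
 113 113 113 113]
223 [147 153  71  72  52  51  55  56  56  56  55  55  55  56  55  55  54  94
  94  97  98  97]
226 [157 156  57  55  50  66  55  56  56  56  57  55  54  54  55  55  55  95
  96  92  93  98]
229 [143 149  55  55  49  60  55  56  56  56  57  57  56  57  58  58  60  88
  93  98  96  94]
232 [158 154 151 146 109  94  98  96  93  95  98  97  96  96  93  94  97  96
  93  92  95  94]
235 [139 146 152 149 144  92  96  97  95  94  93  91  90  94  94  93  95  94
  93  94  94  93]
238 [144 146 146 147 146 144  91  90  89  92  92  93  93  94  95  96  96  95
  95  95  97  96]
241 [146 149 147 150 150 148  94  93  95  95 104  96  97  97  96  97  99  99
  99  98  97  99]
244 [151 147 144 144 145 147  97 101 101  99 149 144 141  93  94  94  94  95
  94  96  94  98]
```

Prediction and picture agree: the tip is about 67 mm in past the edge and contact is imminent. Continuing in small steps.

>>> send_rows --motion "0.6 -0.1 0 0 0; 0.6 -0.2 0 0 0; 0.6 -0.2 0 0 0"

```text
clock: 18.5
eef_pos: [0.5418, 0.0145, -0.0154]
tool_rot: [-0.655, 0.756, -0.0, -0.0]
ft_force: [-1.3, -3.6, 4.6]
grip_width: 0.0425
grasp_force: 62.2
```

>>> send_rows --motion "0.6 -0.1 0 0 0; 0.6 -0.15 0 0 0; 0.6 -0.15 0 0 0"

```text
clock: 18.8
eef_pos: [0.5418, 0.0151, -0.0154]
tool_rot: [-0.655, 0.756, -0.001, -0.001]
ft_force: [-1.0, -6.2, 5.5]
grip_width: 0.0424
grasp_force: 62.3
```

>>> send_rows --motion "0.6 -0.1 0 0 0; 0.6 -0.15 0 0 0; 0.6 -0.15 0 0 0"

```text
clock: 19.1
eef_pos: [0.5419, 0.0155, -0.0154]
tool_rot: [-0.654, 0.756, -0.001, -0.002]
ft_force: [-0.4, -10.4, 5.5]
grip_width: 0.042
grasp_force: 62.3
```

>>> send_rows --motion "0.6 -0.1 0 0 0; 0.6 -0.15 0 0 0; 0.6 -0.15 0 0 0"

```text
clock: 19.4
eef_pos: [0.5419, 0.0158, -0.0154]
tool_rot: [-0.654, 0.756, -0.002, -0.002]
ft_force: [-1.7, -11.9, 6.1]
grip_width: 0.0424
grasp_force: 62.3
```

>>> send_rows --motion "0.6 -0.05 0 0 0; 0.6 -0.05 0 0 0; 0.6 -0.05 0 0 0"

```text
clock: 19.7
eef_pos: [0.5419, 0.0159, -0.0155]
tool_rot: [-0.654, 0.757, -0.002, -0.003]
ft_force: [-2.6, -12.8, 6.5]
grip_width: 0.0422
grasp_force: 62.3
```

>>> send_rows --motion "0.6 -0.1 0 0 0; 0.6 -0.15 0 0 0; 0.6 -0.15 0 0 0"

```text
clock: 20.0
eef_pos: [0.5419, 0.0161, -0.0155]
tool_rot: [-0.654, 0.757, -0.003, -0.004]
ft_force: [-1.4, -16.6, 7.4]
grip_width: 0.0419
grasp_force: 62.4
```

>>> send_rows --motion "0.6 -0.1 0 0 0; 0.6 -0.1 0 0 0; 0.6 -0.1 0 0 0"

```text
clock: 20.3
eef_pos: [0.5419, 0.0163, -0.0154]
tool_rot: [-0.653, 0.757, -0.004, -0.004]
ft_force: [-2.0, -18.7, 8.3]
grip_width: 0.0421
grasp_force: 62.4
```

Pushed to about 18 N including finger drag. Open the fingers and lift off.

>>> send_rows --motion "0 0 0 0 0; -0.3 0 0 0 0; -0.5 0 0 0 0; -0.5 0 0 0 0; -0.5 0.3 0 0 0"

```text
clock: 20.8
eef_pos: [0.5422, 0.0201, -0.0159]
tool_rot: [-0.655, 0.755, 0.001, 0.0]
ft_force: [0.0, 0.0, 0.5]
grip_width: 0.0639
grasp_force: 0.0
```

>>> send_rows --motion "-0.5 0.3 0 -2 0; -0.5 0.3 0 -5 0; -0.5 0.5 0 -9 0; -0.5 4 0 -10 0; -0.5 8 0 -12 0"

```text
clock: 21.3
eef_pos: [0.531, -0.0593, 0.105]
tool_rot: [-0.656, 0.754, 0.0, 0.0]
ft_force: [-0.2, -0.1, -0.4]
grip_width: 0.0643
grasp_force: 0.0
```

Run:
```python
from g import *
go(.5,-.1,.1,-98)
im=vision.camera("top")[:,:,::-1];cv2.imwrite("pics/t7.png",im);s=vision.camera("scene")[:,:,::-1];cv2.imwrite("pics/s7.png",s)
for c in("top","scene"):
  for t in("door","wedge","offcut","paint","cup","brush"):print(c,t,[(np.round(x["rect"]).tolist(),round(x["conf"],2)) for x in boxes_of(c,t)][:4])
g=np.array([.5419,.0163,0])
for d,z in((.141,.0),(-.029,.027),(-.029,0)):print(d,[proj("scene",g+xv*d+s*.022*yv+[0,0,z]).round().tolist() for s in(1,-1)])
# compare door region before/after in scene
a=cv2.imread("pics/s6.png").astype(int);d=np.abs(a-s).max(2)[165:235,325:440];print("door diff px>40:",(d>40).sum(),np.argwhere(d>40)[:8].tolist())
```

```text
t 21.3 pos [ 0.531  -0.0593  0.105 ] yaw -97.95 w 0.0643 F [-0.2 -0.1 -0.4]
shift cm [4.46 2.51 0.5 ] twist 0.001 rows 1.0
top door [([176.0, 196.0, 109.0, 39.0], 0.84)]
top wedge [([389.0, 318.0, 76.0, 36.0], 0.79), ([289.0, 128.0, 80.0, 38.0], 0.69), ([239.0, 210.0, 47.0, 18.0], 0.59)]
top offcut [([381.0, 143.0, 55.0, 22.0], 0.8), ([238.0, 210.0, 56.0, 26.0], 0.19)]
top paint [([458.0, 146.0, 36.0, 35.0], 0.7)]
top cup [([213.0, 97.0, 33.0, 39.0], 0.96)]
top brush [([455.0, 221.0, 63.0, 79.0], 0.74)]
scene door []
scene wedge [([177.0, 160.0, 69.0, 22.0], 0.89), ([281.0, 159.0, 30.0, 55.0], 0.83), ([281.0, 303.0, 88.0, 43.0], 0.67), ([317.0, 222.0, 75.0, 29.0], 0.56)]
scene offcut [([174.0, 300.0, 70.0, 25.0], 0.88)]
scene paint [([84.0, 290.0, 54.0, 56.0], 0.7)]
scene cup [([378.0, 306.0, 46.0, 50.0], 0.62)]
scene brush [([102.0, 240.0, 57.0, 60.0], 0.79), ([319.0, 217.0, 79.0, 21.0], 0.52)]
0.141 [[353.0, 214.0], [356.0, 229.0]]
-0.029 [[280.0, 208.0], [280.0, 223.0]]
-0.029 [[280.0, 215.0], [280.0, 230.0]]
door diff px>40: 255 [[0, 13], [0, 14], [0, 15], [0, 16], [0, 17], [0, 18], [0, 19], [0, 20]]
```

Released: the wedge stays put, with its tip near scene (354,229), and the bystanders are unmoved. For an independent check I'll push gently on the thick end with shut fingers, to about 14 N.

Run:
```python
from g import *
g=np.array([.5419,.0163,0])-xv*(.029+.011+.025)
go(g[0],g[1],-.012,-98.3)
```

```text
t 22.0 pos [ 0.5309 -0.0597  0.1042] yaw -98.15 w 0.0638 F [0.8 0.7 0.5]
shift cm [-1.180e+00  1.000e-02  1.162e+01] twist 0.003 rows 2.3
```

>>> send_rows --motion "1 -0.6 0 0 0; 1 -1.2 0 0 0; 1 -1.2 0 0 0; 1 -1.2 0 0 0; 1 -1.2 0 4 0"

```text
clock: 22.5
eef_pos: [0.5384, -0.0488, 0.0694]
tool_rot: [-0.655, 0.756, -0.005, 0.004]
ft_force: [0.7, -0.6, -0.5]
grip_width: 0.0
grasp_force: 0.0
```

>>> send_rows --motion "1 0 0 4 0; 1 0 0 6 0; 1 0 0 7 0; 1 0 0 7.4 0; 1 0 0 7.4 0"

```text
clock: 23.0
eef_pos: [0.5333, -0.0484, -0.0091]
tool_rot: [-0.655, 0.756, -0.0, 0.0]
ft_force: [0.1, 0.2, 0.1]
grip_width: -0.0002
grasp_force: 0.0
```

>>> send_rows --motion "1 -0.5 0 0 0; 1 -1 0 0 0; 1 -1.5 0 0 0; 1 -1.8 0 0 0; 1 -1.8 0 0 0"

```text
clock: 23.5
eef_pos: [0.5356, -0.0299, -0.0091]
tool_rot: [-0.655, 0.756, -0.0, 0.0]
ft_force: [-0.4, 0.1, -0.4]
grip_width: 0.0001
grasp_force: 0.0
```

>>> send_rows --motion "1 -0.2 0 0 0; 1 -0.4 0 0 0; 1 -0.4 0 0 0"

```text
clock: 23.8
eef_pos: [0.5359, -0.0264, -0.0095]
tool_rot: [-0.655, 0.756, 0.0, -0.0]
ft_force: [-0.4, 0.2, -0.7]
grip_width: -0.0002
grasp_force: 0.0
```

>>> send_rows --motion "1 -0.2 0 0 0; 1 -0.3 0 0 0; 1 -0.3 0 0 0"

```text
clock: 24.1
eef_pos: [0.5363, -0.0235, -0.0095]
tool_rot: [-0.655, 0.756, 0.0, -0.0]
ft_force: [-0.1, 0.2, 0.2]
grip_width: 0.0001
grasp_force: 0.0
```

>>> send_rows --motion "1 -0.2 0 0 0; 1 -0.2 0 0 0; 1 -0.2 0 0 0"

```text
clock: 24.4
eef_pos: [0.5364, -0.023, -0.0095]
tool_rot: [-0.654, 0.756, -0.001, -0.001]
ft_force: [-1.0, -5.1, 0.6]
grip_width: -0.0002
grasp_force: 2.5
```

>>> send_rows --motion "1 -0.15 0 0 0; 1 -0.2 0 0 0; 1 -0.2 0 0 0"

```text
clock: 24.7
eef_pos: [0.5364, -0.023, -0.0095]
tool_rot: [-0.654, 0.757, -0.002, -0.003]
ft_force: [-1.3, -9.8, 1.1]
grip_width: -0.0001
grasp_force: 5.0
```

>>> send_rows --motion "1 -0.1 0 0 0; 1 -0.1 0 0 0; 1 -0.1 0 0 0"

```text
clock: 25.0
eef_pos: [0.5363, -0.0229, -0.0095]
tool_rot: [-0.654, 0.757, -0.003, -0.003]
ft_force: [-2.4, -12.3, 1.4]
grip_width: 0.0002
grasp_force: 6.1
```

>>> send_rows --motion "1 -0.1 0 0 0; 1 -0.1 0 0 0; 1 -0.1 0 0 0"

```text
clock: 25.3
eef_pos: [0.5364, -0.0229, -0.0094]
tool_rot: [-0.653, 0.757, -0.003, -0.004]
ft_force: [-2.2, -14.1, 1.2]
grip_width: -0.0
grasp_force: 7.3
```

>>> send_rows --motion "1 1 0 0 0; 1 3 0 0 0; 1 4 0 -4 0; 1 5 0 -9 0; 1 5 0 -12 0"

```text
clock: 25.8
eef_pos: [0.5312, -0.0679, 0.1137]
tool_rot: [-0.654, 0.756, -0.001, 0.002]
ft_force: [1.1, 0.4, 0.2]
grip_width: 0.0
grasp_force: 0.0
```

>>> send_rows --motion "1 3 0 0 0; 1 5 0 0 0; 1 5 0 0 0; 1 5 0 0 0"

```text
clock: 26.2
eef_pos: [0.5228, -0.1163, 0.1104]
tool_rot: [-0.654, 0.756, 0.001, 0.0]
ft_force: [-0.4, -0.2, 0.2]
grip_width: -0.0002
grasp_force: 0.0
```

Run:
```python
from g import *
go(.5,-.1,.1,-98)
im=vision.camera("top");s=vision.camera("scene")[:,:,::-1];cv2.imwrite("pics/s8.png",s)
print([x["rect"] for x in boxes_of("top","door")],[np.round(x["rect"]).tolist() for x in boxes_of("top","wedge")],[np.round(x["rect"]).tolist() for x in boxes_of("scene","wedge")])
a=cv2.imread("pics/t4.png");b=cv2.convertScaleAbs(cv2.resize(im[130:260,100:300,::-1],None,fx=4,fy=4),alpha=1.5)
# door top face alignment by phase of the region (rigid shift of free end)
t=a[190:310,340:530];r=cv2.matchTemplate(b,t,cv2.TM_CCOEFF_NORMED);print(cv2.minMaxLoc(r),"ref (340,190)")
```

```text
t 26.2 pos [ 0.5228 -0.1163  0.1104] yaw -98.25 w -0.0002 F [-0.4 -0.2  0.2]
shift cm [-1.29  2.49  1.04] twist -0.004 rows 0.6
[[176.2, 195.8, 105.4, 39.4]] [[411.0, 323.0, 27.0, 23.0], [264.0, 303.0, 22.0, 82.0], [291.0, 127.0, 75.0, 32.0], [246.0, 210.0, 64.0, 25.0]] [[281.0, 303.0, 92.0, 43.0], [317.0, 219.0, 75.0, 25.0], [281.0, 158.0, 29.0, 56.0], [177.0, 162.0, 72.0, 23.0]]
(-0.7003142833709717, 0.8443450331687927, (511, 307), (342, 190)) ref (340,190)
```

The door hasn't moved, and the wedge is firm: it did not creep under a 14 N push. The gripper is clear, so I'm handing in.

```bash
python3 -c "
from h import *
print(workorder.job_done())"
```

```text
the job is handed in; nothing more can be done
None
```

I handed the job in at about 26 s of the 72 s allowed. By my measurements the door stands about 87–89° open, with the grey wedge jammed under its free end (it did not move under a 14 N push), the gripper clear and the bystanders unmoved. The judge returned no verdict.

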